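# Load the sensor carousel in scan order

## Robot

A 6-joint arm with a two-finger parallel gripper is mounted at the origin on the work surface. World frame = base frame: x ahead of the robot, y to its left, z up, the work surface at z = 0. Lengths are in m, angles in rad, forces in N, time in s.
With the tool pointing down it reaches from about 0.2 to 0.875 m from the base axis. Payload 3.4 kg.
Tool frame: the origin (TCP) lies between the finger pads; the fingertips stand 25 mm ahead of it and the grasp point (between the pads) lies 6 mm ahead of it (r.nose_length is the z of the fingertips in the tool frame, in m); z points along the fingers, x is the direction in which the jaws open and shut, and the axes are right-handed (so a half turn about z gives the same grasp; the last joint's range is limited). The gripper opens to 94 mm and grips with 3 to 60 N. Pads are 16 mm wide; open, the fingers measure 119 mm over their backs; the gripper's body (75 mm by 177 mm) begins 78 mm behind the grasp point.
Start: joints at [-1.233, 0.276, 1.505, -0, 1.361, -0.121], TCP at [0.255, -0.516, 0.23] pointing down, gripper open.
Joint ranges: [-2.89, 2.89], [-0.75, 2.08], [0.22, 2.7], [-1.18, 4.32], [0.11, 2.71], [-2.7, 2.7]. Speed limits (rad/s): [2.57, 2.57, 3.14, 3.14, 3.14, 3.14].

## Interface

Orientations are given as a unit quaternion [w, x, y, z].
In Python, from plant import r, gripper_to, inverse_kinematics, vision, models, telemetry gives the robot as it stands. Calls block until the motion is done:
- r.move_to(position, orientation): joint-space move of the TCP to a pose.
- r.move_l(position, rot=None, vel=0.15, guard=None): straight line of the TCP; rot=None keeps the orientation; vel is the mean speed in m/s. With guard (N) it stops when the force on the tool has changed by that much, and returns True; else False.
- r.movej(angles): joint-space move.
- gripper_to(opening, f_grip=None): finger opening in m; f_grip is the grip in N (None keeps the last); returns when the fingers have stopped.
- r.hold(seconds).
- inverse_kinematics(position, orientation): joint angles nearest the present ones, or None.
- vision.snapshot(name): name is "scene" or "top" or "wrist"; returns the picture (384x512x3 uint8, red, green, blue); there is no depth.
- vision.get_calibration(name): a dict with "fx", "fy", "cx", "cy" (pixels), "position" and "orientation" of the camera in the world. Camera axes: x right, y down, z forward; pixel columns grow to the right and rows downward; lengths in m; the calibration is good to about 2 mm. A picture is of the moment at which its call begins: read the wrist's pose just before it. get_calibration takes no time and is no camera call; for the wrist camera it gives the pose at the moment of the call.
A pose or a line that the arm cannot do raises r.PlanningError and nothing moves.
- r.sign_off(): hands the job in, once; it reports no verdict.
Trained networks look in the newest picture that a camera, given by its name, has taken for a name from the list of things; names that differ only in an ending like _2 or _b are one class to them, and where a whole thing is asked for, a point or a joint stands for the part that bears it (a point fixed in the world has none). Each returns a list of dicts, best first, with "score" (0 to 1); they miss things now and then, are a little off and sometimes report something else, mostly with a low value. They report only what shows in the picture. A call takes as long as a camera call.
- models.boxes_of(thing, camera): "at" ([x, y, z] in m, in world coordinates, good to about 4 mm: the middle of the surface that is visible of it).
- models.regions_of(thing, camera): "pixels" (384x512 bool, what is visible of it).
- models.mark_of(thing, camera): "at" ([x, y, z] in m, in world coordinates, good to about 4 mm: a listed point, or the origin of a listed thing).
Readings, each from a call of its own:
- telemetry.current_t(): time.
- telemetry.current_joints(): joint angles.
- telemetry.current_dq(): joint speeds.
- telemetry.current_joint_efforts(): joint torques, N m.
- telemetry.current_ee_pos(): TCP position.
- telemetry.current_tool_rot(): TCP orientation.
- telemetry.current_wrist_force(): force on the tool from outside, world axes, zero at the start.
- telemetry.current_torque(): the same for the moment, N m.
- telemetry.current_opening(): finger opening in m.
Only numpy, scipy, OpenCV 4.12 (cv2) and the standard library are available. Lean on these libraries where they do the work, as an engineer would, in place of code of your own. Each camera call takes 0.05 s, during which the arm holds its last target. There are 200 camera calls.

## Task

Load the test carousel for a calibration run: stand the four square aluminium sensor housings in its numbered pockets (the dots on the rim give the number), filling pocket 1 first, then 2, 3 and 4, with the shortest housing in pocket 1 and each next taller one in the next pocket. Each must stand upright, fully down on the pocket's floor, before you fetch the next; set them down gently, without dropping them. Leave everything else on the bench where it is.

Things in the scene. Friction and masses are not known exactly. Their poses are not given: they have to be found in the camera images.
- carousel: Test carousel, fixed: grey disc 250 mm across, top 20 mm above the bench, with five stations on a circle of radius 78 mm, 72 degrees apart: a reference gauge, then, clockwise from above, square steel pockets 1 to 4. Black dots on the rim beside each pocket give its number. A boss 28 mm across, 32 mm high, at its centre. Origin: centre of the disc's underside, on the bench; x points to the gauge.
- pocket1 (a point): Centre of the floor of pocket 1 (1 dot), 20 mm above the bench: a square nest open at the top, 52 x 52 mm inside, walls 5 mm thick and 20 mm high above this point. Its frame is parallel to the carousel's (turned by the same yaw), but the nest's sides lie along and across the line from the carousel's centre to this point.
- pocket2 (a point): Centre of the floor of pocket 2 (2 dots), 20 mm above the bench: a square nest open at the top, 52 x 52 mm inside, walls 5 mm thick and 20 mm high above this point. Its frame is parallel to the carousel's (turned by the same yaw), but the nest's sides lie along and across the line from the carousel's centre to this point.
- pocket3 (a point): Centre of the floor of pocket 3 (3 dots), 20 mm above the bench: a square nest open at the top, 52 x 52 mm inside, walls 5 mm thick and 20 mm high above this point. Its frame is parallel to the carousel's (turned by the same yaw), but the nest's sides lie along and across the line from the carousel's centre to this point.
- pocket4 (a point): Centre of the floor of pocket 4 (4 dots), 20 mm above the bench: a square nest open at the top, 52 x 52 mm inside, walls 5 mm thick and 20 mm high above this point. Its frame is parallel to the carousel's (turned by the same yaw), but the nest's sides lie along and across the line from the carousel's centre to this point.
- gauge_top (a point): Top centre of the fixed brass reference gauge on the carousel, an obstacle: dial 58 mm across, 115 mm above the bench.
- housing1: The shortest sensor housing: an upright aluminium block 42 x 42 mm, 57 mm high, with a connector 26 mm across and 18 mm high on top (75 mm in all); 200 g or so. Origin: centre of its underside; x and y lie across its flat sides, z up.
- housing2: The second shortest sensor housing: an upright aluminium block 42 x 42 mm, 77 mm high, with a connector 26 mm across and 18 mm high on top (95 mm in all); 250 g or so. Origin: centre of its underside; x and y lie across its flat sides, z up.
- housing3: The second tallest sensor housing: an upright aluminium block 42 x 42 mm, 97 mm high, with a connector 26 mm across and 18 mm high on top (115 mm in all); 300 g or so. Origin: centre of its underside; x and y lie across its flat sides, z up.
- housing4: The tallest sensor housing: an upright aluminium block 42 x 42 mm, 117 mm high, with a connector 26 mm across and 18 mm high on top (135 mm in all); 350 g or so. Origin: centre of its underside; x and y lie across its flat sides, z up.
- fitting: Bystander: brass fitting standing upright, 28 mm across, 70 mm high. Origin: centre of its underside.
- dial: Bystander: loose pressure gauge lying face up, 60 mm across, 32 mm high, with a brass stem 12 mm thick that reaches 50 mm from its centre along its -x. Origin: centre of its underside.
- tin: Bystander: small steel tin, 48 mm across, 40 mm high. Origin: centre of its underside.
- pliers: Bystander: pliers with red handles lying flat along their x, 180 mm long (from -108 to +75 mm), 60 mm wide, 18 mm high. Origin: on the bench under them.
- screwdriver: Bystander: screwdriver lying flat along its x, 150 mm long, about 30 mm high. Origin: about its middle, on the bench.
- mouse: Bystander: white computer mouse, 105 mm along x, 60 mm wide, 32 mm high. Origin: centre of its underside.
- mug: Bystander: white mug, 80 mm across, 90 mm high, handle at its +y. Origin: centre of its underside.

How it is judged:
On the way, in this order (a step that is already met when the one before it is completed fails the run):
1. the first housing in order of height stands released on the floor of pocket 1, all earlier ones still in theirs (horizontal distance between housing1 and pocket1 below 0.009 m and z of housing1 in the frame of pocket1 below 0.003 m and angle between housing1's own z axis and vertical below 0.06 rad and linear speed of housing1 below 0.02 m/s and contact force between housing1 and the fingers below 0.05 N), for 0.2 s.
2. the second housing in order of height stands released on the floor of pocket 2, all earlier ones still in theirs (all of step 1 and horizontal distance between housing2 and pocket2 below 0.009 m and z of housing2 in the frame of pocket2 below 0.003 m and angle between housing2's own z axis and vertical below 0.06 rad and linear speed of housing2 below 0.02 m/s and contact force between housing2 and the fingers below 0.05 N), for 0.2 s.
3. the third housing in order of height stands released on the floor of pocket 3, all earlier ones still in theirs (all of step 2 and horizontal distance between housing3 and pocket3 below 0.009 m and z of housing3 in the frame of pocket3 below 0.003 m and angle between housing3's own z axis and vertical below 0.06 rad and linear speed of housing3 below 0.02 m/s and contact force between housing3 and the fingers below 0.05 N), for 0.2 s.
4. the fourth housing in order of height stands released on the floor of pocket 4, all earlier ones still in theirs (all of step 3 and horizontal distance between housing4 and pocket4 below 0.009 m and z of housing4 in the frame of pocket4 below 0.003 m and angle between housing4's own z axis and vertical below 0.06 rad and linear speed of housing4 below 0.02 m/s and contact force between housing4 and the fingers below 0.05 N), for 0.2 s.
At the end, for the whole second after the job is handed in: Housings 1 to 4 (shortest to tallest) stand in pockets 1 to 4: each within 9 mm of its pocket's centre, its underside within 3 mm of the pocket's floor, within 0.06 rad of upright, let go and at rest (all of step 4); the robot touches nothing.
It fails at once if a bystander (fitting, loose gauge, tin, pliers, screwdriver, mouse, mug) is moved by more than 20 mm (distance of any of fitting, dial, tin, pliers, screwdriver, mouse, mug from where it was at the start of the episode above 0.02 m).
It fails at once if a housing is dropped: it moves faster than 0.4 m/s (a fall of over 8 mm) while the fingers do not touch it ((contact force between housing1 and the fingers below 0.01 N and linear speed of housing1 above 0.4 m/s) or (contact force between housing2 and the fingers below 0.01 N and linear speed of housing2 above 0.4 m/s) or (contact force between housing3 and the fingers below 0.01 N and linear speed of housing3 above 0.4 m/s) or (contact force between housing4 and the fingers below 0.01 N and linear speed of housing4 above 0.4 m/s)).
It fails at once if a housing is tipped by more than 0.8 rad (angle between any of housing1, housing2, housing3, housing4's own z axis and vertical above 0.8 rad).
It also fails if it takes over 72 s, if anything falls off the work surface, if the arm or the gripper's body presses on something with over 40 N, if the wrist force passes 120 N, or if a joint passes its speed limit or range.

## Working session

There is one attempt and no reset: what is moved stays moved. The work goes in short steps, each a Python script; the robot and the scene stay as the last script left them, time stands still between calls to the robot, and variables do not carry over. Pictures are saved under pics/ and viewed, about 8 in all and at most 12, crops included, and the job is handed in when it is done.

```bash
mkdir -p pics; ls
python3 - <<'E'
from plant import r, vision, models, telemetry
import cv2, numpy as np
for c in ["top","scene"]:
    im=vision.snapshot(c); cv2.imwrite(f"pics/{c}0.png",im[:,:,::-1])
    k=vision.get_calibration(c); print(c,{a:np.round(b,3).tolist() for a,b in k.items()})
    for n in ["carousel","pocket1","pocket2","pocket3","pocket4","gauge_top","housing1","housing2","housing3","housing4","fitting","dial","tin","pliers","screwdriver","mouse","mug"]:
        print(n,[(np.round(d["at"],3).tolist(),round(d["score"],2)) for d in models.mark_of(n,c)[:3]])
print(telemetry.current_t())
E
```

```text
pics
top {'fx': 379.033, 'fy': 379.033, 'cx': 264.779, 'cy': 192.399, 'position': [0.413, 0.013, 1.103], 'orientation': [-0.027, 0.715, -0.697, 0.047]}
carousel [([0.528, 0.193, 0.004], 0.58)]
pocket1 [([0.58, 0.248, 0.023], 0.83), ([0.599, 0.156, 0.023], 0.58), ([0.516, 0.118, 0.018], 0.58)]
pocket2 [([0.58, 0.248, 0.023], 0.83), ([0.599, 0.156, 0.023], 0.58), ([0.516, 0.118, 0.018], 0.58)]
pocket3 [([0.58, 0.248, 0.023], 0.83), ([0.599, 0.156, 0.023], 0.58), ([0.516, 0.118, 0.018], 0.58)]
pocket4 [([0.58, 0.248, 0.023], 0.83), ([0.599, 0.156, 0.023], 0.58), ([0.516, 0.118, 0.018], 0.58)]
gauge_top [([0.45, 0.182, 0.112], 0.79), ([0.605, -0.075, -0.004], 0.53)]
housing1 [([0.604, -0.075, 0.001], 0.85), ([0.622, -0.288, -0.004], 0.75), ([0.44, -0.335, 0.003], 0.73)]
housing2 [([0.604, -0.075, 0.001], 0.85), ([0.622, -0.288, -0.004], 0.75), ([0.44, -0.335, 0.003], 0.73)]
housing3 [([0.604, -0.075, 0.001], 0.85), ([0.622, -0.288, -0.004], 0.75), ([0.44, -0.335, 0.003], 0.73)]
housing4 [([0.604, -0.075, 0.001], 0.85), ([0.622, -0.288, -0.004], 0.75), ([0.44, -0.335, 0.003], 0.73)]
fitti
[... 1082 characters left out ...]
9)]
housing2 [([0.456, -0.083, -0.002], 0.73), ([0.616, -0.291, -0.002], 0.71), ([0.606, -0.077, -0.001], 0.69)]
housing3 [([0.456, -0.083, -0.002], 0.73), ([0.616, -0.291, -0.002], 0.71), ([0.606, -0.077, -0.001], 0.69)]
housing4 [([0.456, -0.083, -0.002], 0.73), ([0.616, -0.291, -0.002], 0.71), ([0.606, -0.077, -0.001], 0.69)]
fitting [([0.523, -0.188, -0.003], 0.77), ([0.451, 0.185, 0.12], 0.56)]
dial [([0.371, -0.209, -0.002], 0.61), ([0.526, 0.194, -0.004], 0.16)]
tin [([0.682, -0.186, -0.001], 0.62)]
pliers [([0.5, -0.455, 0.002], 0.85), ([0.597, 0.156, 0.02], 0.58)]
screwdriver [([0.367, -0.018, 0.0], 0.8)]
mouse [([0.397, 0.425, -0.003], 0.6)]
mug [([0.589, 0.435, -0.003], 0.97)]
1.8
```

Run:
```python
import cv2
for c in ["top","scene"]:
    im=cv2.imread(f"pics/{c}0.png"); cv2.imwrite(f"pics/{c}0b.png",cv2.resize(im,(800,600),interpolation=cv2.INTER_CUBIC))
```

```text
(no output)
```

View pics/top0b.png

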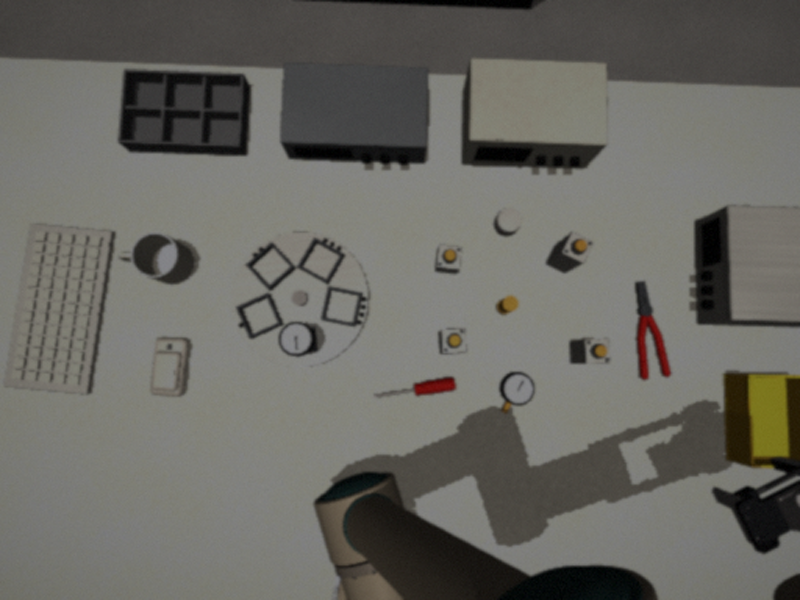

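View pics/scene0b.png

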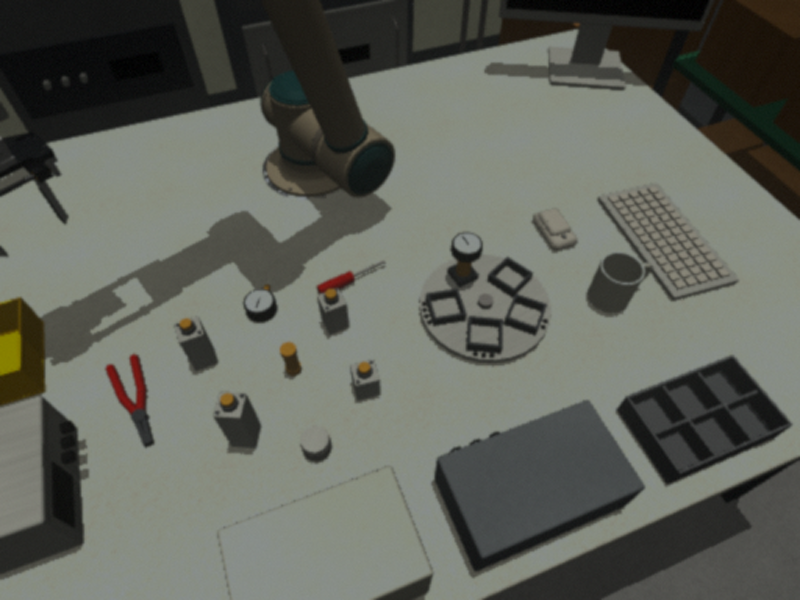

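The top view shows the housings at about (449,257) A, (453,341) B, (578,247) C and (598,350) D. A is the shortest and C the tallest. The gauge is at (297,338), and the pockets run clockwise from it: 1 (260,316), 2 (270,265), 3 (322,260) and 4 (343,307), which agrees with the dots. The order of B and D isn't clear yet, so I'll use the wrist camera for closer views.

```bash
cat > h.py <<'E'
from plant import r, gripper_to, inverse_kinematics, vision, models, telemetry
import cv2, numpy as np, pickle
from scipy.spatial.transform import Rotation as R
from scipy.optimize import minimize
def down(yaw):  # tool z down, tool x at yaw
    q=(R.from_euler('z',yaw)*R.from_euler('x',np.pi)).as_quat(); return [q[3],*q[:3]]
def rotm(q): return R.from_quat([q[1],q[2],q[3],q[0]]).as_matrix()
def project(P,k):
    c=(np.asarray(P,float)-k["position"])@rotm(k["orientation"])
    return np.c_[k["fx"]*c[:,0]/c[:,2]+k["cx"], k["fy"]*c[:,1]/c[:,2]+k["cy"]]
def best_yaw(p,base,step,n=6):  # IK-feasible yaw = base + k*step with least last-joint travel
    out=[]
    for i in range(-n,n+1):
        y=base+i*step
        if abs(y)>2*np.pi: continue
        j=inverse_kinematics(p,down(y))
        if j is not None: out.append((abs(j[5]),y))
    return min(out)[1]
E
python3 - <<'E'
from h import *
k=vision.get_calibration("wrist"); p=np.array(telemetry.current_ee_pos()); q=telemetry.current_tool_rot()
print("cam in tool",rotm(q).T@(k["position"]-p), "axis",rotm(q).T@rotm(k["orientation"]), k["fx"],k["cx"],k["cy"])
off=rotm(q).T@(k["position"]-p)
views={}
yaw0=R.from_matrix(rotm(q)).as_euler('ZYX')[0]; print("yaw",yaw0)
for name,xy,dz in [("CD",(0.53,-0.30),.40),("AB",(0.53,-0.08),.40),("car",(0.525,0.192),.38)]:
    for add in (0,):
        tp=np.array([*xy,dz])
        for it in range(3):
            y=best_yaw(tp,np.arctan2(xy[1],xy[0]),np.pi/2); R_=rotm(down(y)); tp=np.array([*(np.array(xy)-(R_@off)[:2]),dz])
        r.move_to(tp.tolist(),down(y))
        k=vision.get_calibration("wrist"); im=vision.snapshot("wrist")
        d=dict(k=k,im=im,m={n:models.mark_of(n,"wrist") for n in ["housing1","pocket1","gauge_top","carousel"]},reg=models.regions_of("housing1","wrist"))
        views[name]=d; cv2.imwrite(f"pics/{name}.png",im[:,:,::-1])
        for n,v in d["m"].items(): print(name,n,[(np.round(e["at"],3).tolist(),round(e["score"],2)) for e in v])
        print([(int(e["pixels"].sum()),round(e["score"],2),np.argwhere(e["pixels"]).mean(0).round()) for e in d["reg"]], telemetry.current_t())
pickle.dump(views,open("views.pkl","wb"))
cv2.imwrite("pics/mos.png",cv2.resize(np.hstack([views["CD"]["im"],views["AB"]["im"]])[:,:,::-1],(800,300)))
E
```

```text
cam in tool [ 0.00039411 -0.07525025 -0.1526352 ] axis [[ 9.99999740e-01  1.30178533e-04  7.09806976e-04]
 [-3.10867199e-04  9.65362346e-01  2.60912713e-01]
 [-6.51255694e-04 -2.60912865e-01  9.65362135e-01]] 270.1270917044204 256.94185972120306 189.4333524247514
yaw -1.1120170404732035
CD housing1 [([0.618, -0.292, -0.0], 0.87), ([0.442, -0.328, -0.001], 0.81), ([0.456, -0.081, -0.0], 0.66)]
CD pocket1 []
CD gauge_top []
CD carousel []
[(1283, 0.97, array([ 23., 154.])), (771, 0.92, array([156., 224.])), (1091, 0.68, array([ 83., 301.]))] 3.3417
AB housing1 [([0.443, -0.33, -0.002], 0.93), ([0.451, -0.084, -0.002], 0.92), ([0.62, -0.291, 0.001], 0.9), ([0.608, -0.076, -0.002], 0.66)]
AB pocket1 [([0.513, 0.117, 0.019], 0.83), ([0.455, -0.084, 0.003], 0.3)]
AB gauge_top [([0.617, -0.296, -0.0], 0.43)]
AB carousel [([0.454, -0.085, -0.001], 0.65), ([0.366, -0.022, -0.001], 0.24)]
[(886, 0.97, array([249., 232.])), (685, 0.88, array([125., 216.])), (758, 0.71, array([219., 313.])), (684, 0.59, array([107., 298.]))] 4.5
car housing1 [([0.442, -0.33, -0.001], 0.93), ([0.609, -0.078, -0.002], 0.74), ([0.621, -0.29, 0.002], 0.71)]
car pocket1 [([0.593, 0.155, 0.022], 0.89), ([0.512, 0.117, 0.02], 0.81), ([0.607, -0.077, -0.002], 0.7), ([0.587, 0.244, 0.016], 0.58), ([0.495, 0.263, 0.02], 0.55)]
car gauge_top [([0.454, 0.182, 0.115], 0.84), ([0.496, 0.262, 0.022], 0.61), ([0.617, -0.291, -0.001], 0.17)]
car carousel [([0.527, 0.194, -0.002], 0.79)]
[(661, 0.84, array([336., 144.])), (880, 0.78, array([340., 222.])), (707, 0.58, array([256., 249.]))] 5.875
```

View pics/mos.png

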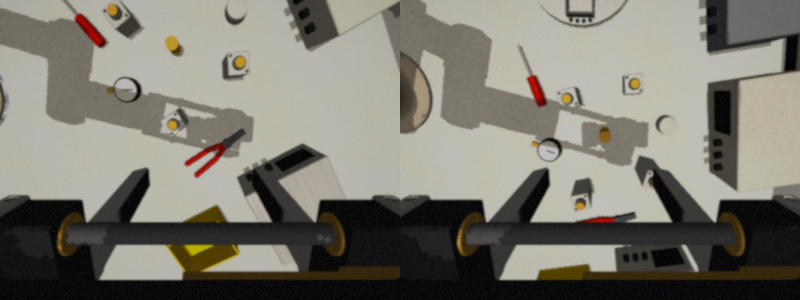

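View pics/car.png

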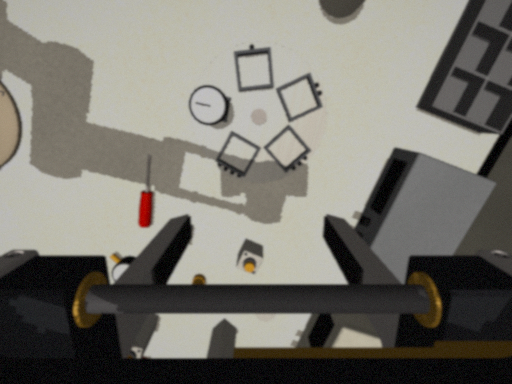

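The wrist views show every housing clear of its neighbours, and the four dark nests with one to four dots at about (253,68), (300,97), (288,147) and (240,153). Next I'll fit the projected box models to the masks for precise poses.

```bash
cat > fit.py <<'E'
from h import *
S=8
def poly(img,pts,v):
    cv2.fillConvexPoly(img,np.round(cv2.convexHull(pts.astype(np.float32))*S).astype(np.int32),v)
def sq(cx,cy,half,yaw,z):
    c,s=np.cos(yaw),np.sin(yaw)
    return np.array([[cx+c*a-s*b,cy+s*a+c*b,z] for a,b in half*np.array([[1,1],[-1,1],[-1,-1],[1,-1]])])
def score(render,mask,x0):  # IoU on anti-aliased render in a crop around the mask
    def f(x):
        m=cv2.resize(render(x),(mask.shape[1],mask.shape[0]),interpolation=cv2.INTER_AREA)/255.
        return -np.minimum(m,mask).sum()/np.maximum(m,mask).sum()
    return f
def opt(f,x0):
    best=None
    for dy in (0,):
        s=np.array([x0]*4,float); s[1,0]+=.008; s[2,1]+=.008; s[3,2]+=.15
        o=minimize(f,x0,method="Nelder-Mead",options=dict(initial_simplex=s,xatol=1e-4,fatol=1e-5,maxiter=150))
    return o.x,-o.fun
def crop(mask,k,pad=8):
    r_,c_=np.where(mask); r0,r1,c0,c1=max(r_.min()-pad,0),r_.max()+pad,max(c_.min()-pad,0),c_.max()+pad
    k=dict(k); k["cx"]=k["cx"]-c0+.5; k["cy"]=k["cy"]-r0+.5
    return mask[r0:r1,c0:c1].astype(float),k
def fit_housing(mask,k,xy,hs):
    m,kk=crop(mask,k); out=[]
    for h in hs:
        def ren(x):
            I=np.zeros((m.shape[0]*S,m.shape[1]*S),np.uint8)
            poly(I,np.r_[project(sq(x[0],x[1],.021,x[2],0),kk),project(sq(x[0],x[1],.021,x[2],h),kk)],255)
            a=np.linspace(0,2*np.pi,24); c=np.c_[x[0]+.013*np.cos(a),x[1]+.013*np.sin(a)]
            poly(I,np.r_[project(np.c_[c,0*a+h],kk),project(np.c_[c,0*a+h+.018],kk)],255); return I
        b=max((opt(score(ren,m,None),[*xy,y]) for y in (0,.4,.8,1.2)),key=lambda t:t[1])
        out.append((h,b[0],b[1]))
    return out
def nests(p,k,shape):
    I=np.zeros((shape[0]*S,shape[1]*S),np.uint8)
    for i in range(1,5):
        a=p[2]-i*np.deg2rad(72); c=p[0]+.078*np.cos(a),p[1]+.078*np.sin(a)
        P=lambda half,z: project(sq(*c,half,a,z),k)
        poly(I,np.r_[P(.031,.02),P(.031,.04)],255)
        A=np.zeros_like(I);B=np.zeros_like(I);poly(A,P(.026,.02),255);poly(B,P(.026,.04),255)
        I[(A>0)&(B>0)]=0
    return I
E
cat > m.py <<'E'
from fit import *
V=pickle.load(open("views.pkl","rb"))
for c in ["top","scene"]:
    k=vision.get_calibration(c); im=vision.snapshot(c)
    V[c]=dict(k=k,im=im,reg=models.regions_of("housing1",c),m={n:models.mark_of(n,c) for n in["pocket1","carousel","gauge_top","housing1"]})
pickle.dump(V,open("views.pkl","wb"))
H=dict(A=(.606,-.076),B=(.454,-.083),C=(.619,-.291),D=(.441,-.331))
for v,d in V.items():
    for e in d["reg"]:
        rc=np.argwhere(e["pixels"]).mean(0)[::-1]
        n=min(H,key=lambda n:np.linalg.norm(project([[*H[n],.05]],d["k"])[0]-rc))
        if np.linalg.norm(project([[*H[n],.05]],d["k"])[0]-rc)>10: print(v,"skip",rc);continue
        for h,x,s in sorted(fit_housing(e["pixels"],d["k"],H[n],(.057,.077,.097,.117)),key=lambda t:-t[2])[:2]:
            print(v,n,round(e["score"],2),h,x[:2].round(4),round(np.rad2deg(x[2])%90,1),round(s,3))
im0=cv2.imread("pics/top0.png")[:,:,::-1]
for v,im in (("car",V["car"]["im"]),("top",im0)):
    k=V[v]["k"]; g=im.max(2)
    roi=cv2.resize(nests([.526,.193,np.deg2rad(-172.5)],k,g.shape),(512,384),interpolation=cv2.INTER_AREA)>0
    roi=cv2.dilate(roi.astype(np.uint8),np.ones((5,5)))>0
    m=np.clip((130.-g)/60,0,1)*roi
    kk=dict(k); kk["cx"]+=.5; kk["cy"]+=.5
    print(v,"carousel",*opt(score(lambda x:nests(x,kk,g.shape),m,None),[.526,.193,np.deg2rad(-172.5)]), np.percentile(g[roi],[5,25,50,75,95]))
E
time python3 m.py
```

```text
CD B 0.97 0.077 [ 0.4545 -0.0863] 8.2 0.921
CD B 0.97 0.057 [ 0.4523 -0.0792] 7.0 0.893
CD D 0.92 0.097 [ 0.4419 -0.3299] 3.5 0.957
CD D 0.92 0.077 [ 0.4386 -0.3313] 2.0 0.913
CD C 0.68 0.117 [ 0.6162 -0.291 ] 65.1 0.959
CD C 0.68 0.097 [ 0.6206 -0.2905] 64.3 0.926
AB D 0.97 0.077 [ 0.4399 -0.3371] 1.3 0.921
AB D 0.97 0.097 [ 0.4427 -0.33  ] 87.1 0.897
AB B 0.88 0.077 [ 0.4541 -0.0855] 3.7 0.932
AB B 0.88 0.057 [ 0.4519 -0.0855] 5.3 0.932
AB C 0.71 0.077 [ 0.6135 -0.294 ] 1.7 0.719
AB C 0.71 0.057 [ 0.6156 -0.2939] 78.1 0.71
AB A 0.59 0.057 [ 0.6045 -0.0775] 84.6 0.939
AB A 0.59 0.077 [ 0.6024 -0.078 ] 82.6 0.903
car D 0.84 0.057 [ 0.4513 -0.3452] 80.4 0.697
car D 0.84 0.077 [ 0.4503 -0.3299] 81.4 0.685
car C 0.78 0.057 [ 0.617  -0.2926] 72.2 0.865
car C 0.78 0.077 [ 0.6165 -0.2911] 72.1 0.851
car A 0.58 0.057 [ 0.6042 -0.0761] 86.6 0.944
car A 0.58 0.077 [ 0.6011 -0.0656] 2.6 0.795
top D 0.85 0.077 [ 0.4417 -0.3326] 2.3 0.88
top D 0.85 0.097 [ 0.4426 -0.3267] 2.6 0.829
top A 0.76 0.057 [ 0.6044 -0.0765] 82.8 0.935
top A 0.76 0.077 [ 0.602  -0.0754] 81.0 0.887
top C 0.61 0.097 [ 0.62   -0.2952] 63.3 0.916
top C 0.61 0.117 [ 0.6171 -0.2909] 60.3 0.91
top B 0.53 0.057 [ 0.454  -0.0851] 6.8 0.925
top B 0.53 0.077 [ 0.4532 -0.084 ] 5.8 0.918
scene A 0.91 0.057 [ 0.6058 -0.0754] 81.8 0.891
scene A 0.91 0.077 [ 0.6142 -0.0777] 78.9 0.762
scene C 0.85 0.117 [ 0.6176 -0.2893] 71.8 0.917
scene C 0.85 0.097 [ 0.6097 -0.2914] 67.5 0.914
scene D 0.83 0.097 [ 0.4434 -0.3288] 5.6 0.911
scene D 0.83 0.077 [ 0.4337 -0.3309] 4.9 0.902
scene B 0.6 0.077 [ 0.4567 -0.0843] 2.4 0.893
scene B 0.6 0.057 [ 0.446  -0.0827] 3.3 0.891
scene skip [218.09547739 179.20100503]
car carousel [ 0.52711978  0.19059821 -3.00112799] 0.5507348722249193 [ 58.  95. 137. 184. 192.]
top carousel [ 0.52647548  0.19112755 -3.00077511] 0.7251156693275552 [ 40.  69. 112. 130. 133.]
real	0m52.692s
user	0m41.837s
sys	0m6.809s
```

Heights are settled: A=1, B=2, D=3, C=4. The carousel fit needs one closer look.

```bash
cat > c.py <<'E'
from fit import *
V=pickle.load(open("views.pkl","rb"))
q=telemetry.current_tool_rot(); p=np.array(telemetry.current_ee_pos()); k=vision.get_calibration("wrist")
d=np.array([.527,.191,.36])-k["position"]
r.move_l((p+d).tolist(),vel=.3)
k=vision.get_calibration("wrist"); im=vision.snapshot("wrist"); V["car2"]=dict(k=k,im=im,reg=[],m={n:models.mark_of(n,"wrist") for n in["pocket1","carousel","gauge_top"]})
pickle.dump(V,open("views.pkl","wb"))
g=im.max(2); x0=[.527,.191,-3.001]
roi=cv2.resize(nests(x0,k,g.shape),(512,384),interpolation=cv2.INTER_AREA)>0
roi=cv2.dilate(roi.astype(np.uint8),np.ones((7,7)))>0
kk=dict(k); kk["cx"]+=.5; kk["cy"]+=.5
for t in (110,130,150):
    m=np.clip((t-g.astype(float))/40+.5,0,1)*roi
    print(t,*opt(score(lambda x:nests(x,kk,g.shape),m,None),x0))
# marks: least squares rigid fit
from scipy.optimize import least_squares
obs=[]
loc={i:.078*np.array([np.cos(-i*np.deg2rad(72)),np.sin(-i*np.deg2rad(72))]) for i in range(5)}
def w(x,i): c,s=np.cos(x[2]),np.sin(x[2]); return x[:2]+np.array([[c,-s],[s,c]])@loc[i]
for v,dd in V.items():
    for n in ("pocket1","gauge_top"):
        for e in dd["m"].get(n,[]):
            i=min(range(5),key=lambda i:np.linalg.norm(w(x0,i)-e["at"][:2]))
            if np.linalg.norm(w(x0,i)-e["at"][:2])<.015: obs.append((i,np.array(e["at"][:2])))
s=least_squares(lambda x:np.concatenate([w(x,i)-o for i,o in obs]),x0,loss="soft_l1",f_scale=.004)
print("marks",len(obs),s.x, np.abs(s.fun).mean())
ov=cv2.resize(im,None,fx=2,fy=2,interpolation=cv2.INTER_CUBIC)[:520,200:960,::-1].copy()
for i in range(1,5):
    a=x0[2]-i*np.deg2rad(72); cc=w(x0,i)
    for half,z in((.026,.04),(.031,.04),(.026,.02)):
        cv2.polylines(ov,[np.round((project(sq(*cc,half,a,z),kk)*2-[200,0])).astype(int)],True,(0,0,255) if z>.03 else(0,255,0),1)
cv2.imwrite("pics/car2.png",ov); print(telemetry.current_t())
E
python3 c.py
```

```text
110 [ 0.52726424  0.19103493 -2.99981031] 0.7556399899584567
130 [ 0.52710127  0.19095746 -2.99829303] 0.7298724771386591
150 [ 0.52696072  0.19160075 -2.99830426] 0.7109259566334468
marks 22 [ 0.5277813   0.19295005 -3.00895789] 0.0015154015148331412
7.4
```

View pics/car2.png

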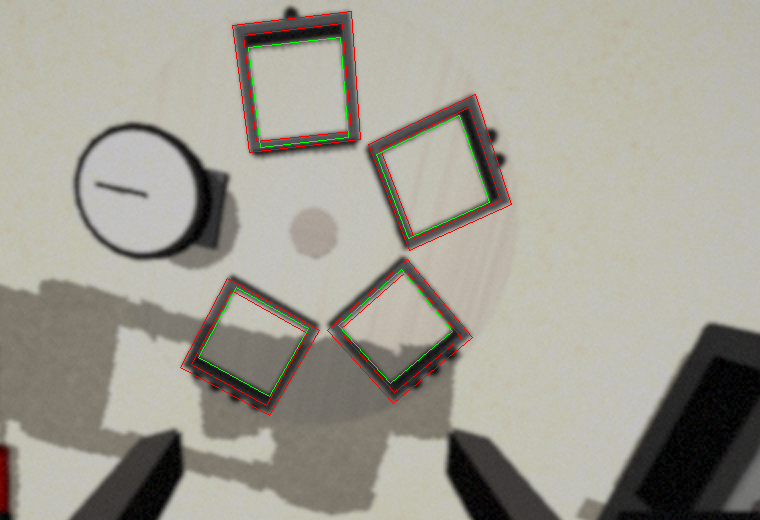

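The overlay matches all four nests to within about a pixel (under 1 mm), with the dots at (290,13), (495,145), (430,370) and (230,395). Starting with housing 1.

```bash
cat > pp.py <<'E'
from h import *
CAR=np.array([.5272,.1915]); CY=-3.001
HS={1:(.605,-.0765,84.,.057,.013),2:(.4545,-.0853,5.5,.077,.02),3:(.4424,-.330,3.,.097,.02),4:(.6175,-.291,65.,.117,.02)}
def run(n):
    x,y,yaw,h,d=HS[n]; g=h-d+.006; yaw=np.deg2rad(yaw)
    a=CY-n*np.deg2rad(72); px,py=CAR+.078*np.array([np.cos(a),np.sin(a)])
    tz=lambda under: under+g
    gripper_to(.078,25)
    yp=best_yaw([x,y,tz(.155)],yaw,np.pi/2); r.move_to([x,y,max(tz(.03)+.03,.19)],down(yp))
    r.move_l([x,y,g],vel=.12)
    gripper_to(.03,25); o=telemetry.current_opening(); print("grip opening",round(o,4),"wrist",np.round(telemetry.current_wrist_force(),2))
    if not .038<o<.046: print("BAD GRIP"); return
    r.move_l([x,y,tz(.155)],vel=.2); print("lifted",round(telemetry.current_opening(),4),np.round(telemetry.current_wrist_force(),2))
    yd=best_yaw([px,py,tz(.155)],a,np.pi); r.move_to([px,py,tz(.155)],down(yd))
    r.move_l([px,py,tz(.05)],vel=.15); r.hold(.15)
    r.move_l([px,py,tz(.026)],vel=.06,guard=8) and print("EARLY contact",telemetry.current_ee_pos()[2]-g)
    c=r.move_l([px,py,tz(.018)],vel=.02,guard=3); print("contact",c,"under z",round(telemetry.current_ee_pos()[2]-g,4),np.round(telemetry.current_wrist_force(),2))
    if telemetry.current_ee_pos()[2]-g>.0225: print("NOT SEATED"); return
    gripper_to(.060); r.hold(.3)
    r.move_l([px,py,max(tz(.07)+.01,.195)],vel=.15)
    k=vision.get_calibration("wrist"); im=vision.snapshot("wrist"); pickle.dump((k,im),open(f"p{n}.pkl","wb")); cv2.imwrite(f"pics/p{n}.png",im[:,:,::-1])
    print("marks",[(np.round(np.array(e["at"])-[px,py,.02],3).tolist(),round(e["score"],2)) for e in models.mark_of(f"housing{n}","wrist")][:4],"t",telemetry.current_t())
E
python3 -c "
from pp import *
run(1)"
```

```text
grip opening 0.0418 wrist [ 0.04 -0.68  0.7 ]
lifted 0.0422 [ 0.89  0.59 -3.27]
contact True under z 0.02 [0.36 0.76 4.28]
marks [([0.004, -0.002, -0.002], 0.59)] t 16.85
```

View pics/p1.png

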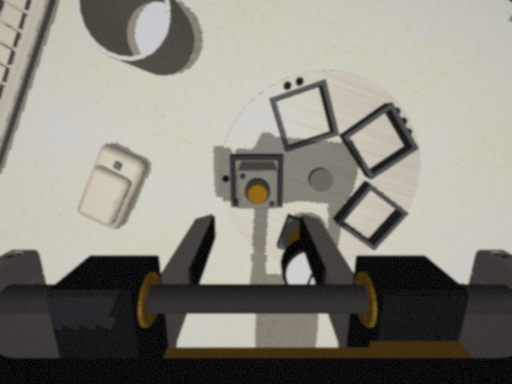

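Housing 1 stands in the 1-dot pocket at (257,180), and contact came exactly at floor height. On to housing 2.

```bash
python3 -c "
from pp import *
run(2)"
```

```text
grip opening 0.0421 wrist [1.01 0.86 0.9 ]
lifted 0.042 [-0.35 -0.81 -1.64]
contact True under z 0.02 [-0.81  0.29  4.53]
marks [([-0.002, 0.003, 0.002], 0.91), ([-0.088, 0.017, 0.001], 0.77)] t 26.875
```

View pics/p2.png

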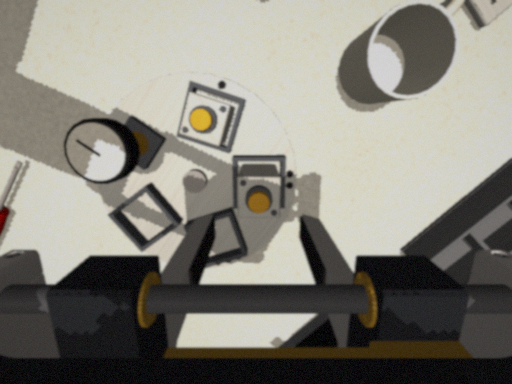

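Both housings stand in pockets 1 and 2, at (205,118) and (260,185). Next is housing 3.

```bash
python3 -c "
from pp import *
run(3)"
```

```text
grip opening 0.0419 wrist [-0.19  0.2   0.99]
lifted 0.0417 [ 1.23  0.17 -2.09]
contact True under z 0.02 [-0.27  0.89  4.7 ]
marks [([-0.0, 0.002, 0.0], 0.97), ([-0.1, 0.108, -0.002], 0.91), ([-0.016, 0.093, 0.003], 0.82)] t 37.5583
```

View pics/p3.png

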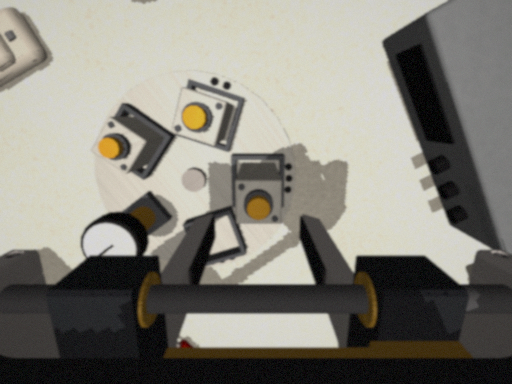

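Three housings are standing correctly at (115,145), (195,115) and (258,190). The last one is housing 4, followed by a check after retreating.

Run:
```python
from pp import *
run(4)
p=np.array(telemetry.current_ee_pos()); r.move_l((p+[0,0,.05]).tolist(),vel=.15)
r.move_to([.35,-.25,.3],down(best_yaw([.35,-.25,.3],0,np.pi/2)))
P={n:CAR+.078*np.array([np.cos(CY-n*np.deg2rad(72)),np.sin(CY-n*np.deg2rad(72))]) for n in range(1,5)}
ims=[]
for c in("top","scene"):
    ims.append(vision.snapshot(c))
    for e in models.mark_of("housing1",c):
        n=min(P,key=lambda n:np.linalg.norm(P[n]-e["at"][:2])); print(c,n,np.round(np.array(e["at"])-[*P[n],.02],3),round(e["score"],2))
    print([(b,np.round(models.mark_of(b,c)[0]["at"],3).tolist()) for b in("fitting","dial","tin","pliers","screwdriver","mouse","mug") if models.mark_of(b,c)])
cv2.imwrite("pics/final.png",cv2.resize(np.hstack(ims)[:,:,::-1],(800,300))); print(telemetry.current_t())
```

```text
grip opening 0.0416 wrist [-0.5   0.07  1.61]
lifted 0.0419 [-0.87  1.35 -2.96]
contact True under z 0.02 [-1.57 -0.66  4.61]
marks [([-0.017, 0.149, -0.001], 0.86), ([0.003, -0.001, 0.001], 0.64), ([0.068, 0.132, 0.003], 0.63), ([0.083, 0.041, -0.0], 0.57)] t 47.1583
top 2 [-0.002  0.    -0.002] 0.92
top 3 [-0.004 -0.001  0.004] 0.66
top 1 [ 0.002  0.003 -0.003] 0.54
top 4 [ 0.003  0.006 -0.003] 0.54
top 4 [-0.138 -0.321 -0.022] 0.49
[('fitting', [0.521, -0.184, 0.0]), ('dial', [0.378, -0.206, -0.003]), ('tin', [0.676, -0.182, 0.004]), ('pliers', [0.505, -0.45, 0.002]), ('screwdriver', [0.363, -0.019, -0.003]), ('mouse', [0.393, 0.424, -0.002]), ('mug', [0.591, 0.433, 0.002])]
scene 2 [-0.    -0.    -0.001] 0.87
scene 1 [ 0.003 -0.003  0.001] 0.61
scene 4 [-0.002  0.003 -0.003] 0.6
scene 3 [ 0.001 -0.001 -0.003] 0.35
scene 3 [-0.068  0.036 -0.023] 0.31
[('fitting', [0.523, -0.186, 0.002]), ('dial', [0.371, -0.21, -0.004]), ('tin', [0.682, -0.183, 0.0]), ('pliers', [0.506, -0.455, -0.003]), ('screwdriver', [0.367, -0.017, 0.002]), ('mouse', [0.393, 0.427, 0.001])]
50.675
```

View pics/final.png

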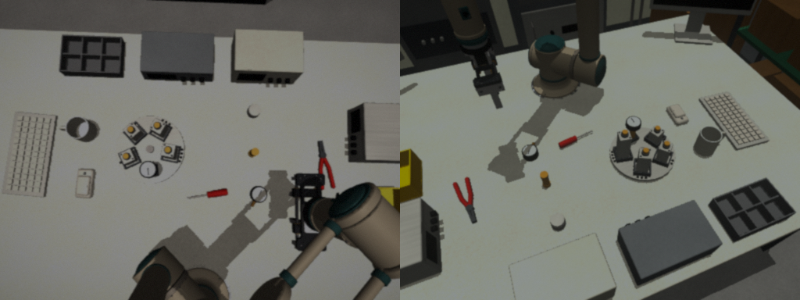

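View pics/p4.png

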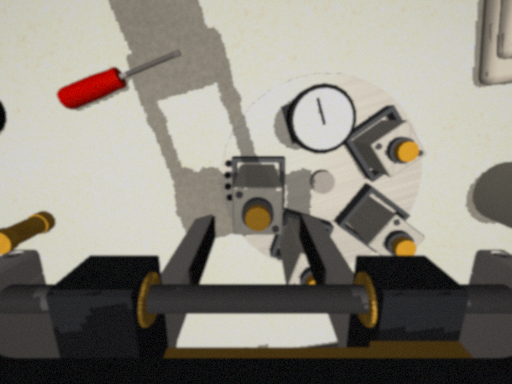

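All four housings stand in their pockets, the bystanders haven't moved, and the arm is clear. Handing in.

```bash
python3 -c "
from plant import r
r.sign_off()"
```

```text
the job is handed in; nothing more can be done
```

I stood all four housings in pockets 1 to 4, shortest to tallest, and handed the job in at about 51 s of the 72 s allowed. The hand-in gives no verdict.

- **Placing:** I set each housing down slowly until it touched. Contact came each time at the pocket floor height of 20 mm, and I let go only after that.
- **Position:** In the last top and scene pictures, every housing was found in its own pocket. The readings were mostly within 4 mm of the pocket centre. The one exception was housing 4 at about 7 mm in the top view, but the wrist and scene views put it at 3–4 mm. With the nest leaving only 5 mm of play on each side, I took the 7 mm as network noise.
- **Bystanders:** All seven read within about 6 mm of their starting positions, which is the networks' normal scatter. In the final check the mug was only found in the top view.
- **Disagreements:** The carousel position from the image fit and from the network marks differed by about 2 mm, so I used a value between them. Some single-view height fits for housings B (0.454, -0.085) and D (0.442, -0.330) also disagreed. The clearest views gave B 77 mm and D 97 mm, so B went to pocket 2 and D to pocket 3. Contact at floor height can't confirm that order, because each housing was gripped at its assumed height.

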